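# Check a casting block with a bridge height gauge

### The job

Pick up the bridge gauge by its grip and stand it astride the thick white block, so that its sprung foot rests on the middle of the block's top and both skids stand flat on the bench, and let go: the gauge then reads the block's height. Lower it gently, do not drop it, and do not push the block out of its place.

Things in the scene. Friction and masses are not known exactly. Their poses are not given: they have to be found in the camera images.
- gauge_grip (a point): Centre of the grip of the loose bridge gauge (0.4 to 0.6 kg), on its middle axis, 110 mm above its underside; z is up. The grip is an upright grey housing on the crossbar: 34 mm along x, 30 mm along y (take it across y), 55 mm tall (80 to 135 mm above the underside), with a white scale on each x face. The gauge starts standing on the bench.
- gauge_base (a point): Middle of the gauge's underside, axes as the grip's. Aluminium crossbar along y: 106 mm long, 26 mm wide, 70 to 80 mm above the underside. At each end a leg on a steel skid (50 mm along x, 16 mm wide, 10 mm high); 80 mm clear between the skids, 112 mm over their outsides. The sprung foot, a steel disc 24 mm across, hangs in the middle.
- foot (a joint): Height of the sprung foot's underside above the skids' undersides, in m: the height of what it stands on when the skids are on the bench. 0 on the bare bench, -0.003 hanging when lifted, end stop 0.045. The soft spring pushes it down with 0.5 N (hanging) to 1.5 N (on the block), less than the gauge's weight: the gauge stands by itself.
- block_mid (a point): Centre (15 mm up) of the thick loose block of white plastic: 90 mm along x, 40 along y, 30 high, about 0.13 kg, z up. It fits between the skids only with its x along the gauge's x, either way round. Not wanted: a thin white strip (110 x 25 x 10 mm) and a round white rod (20 mm thick, 115 long). These and the gauge form a row in any order, centres 130 mm or more apart, nothing tall near.
Mind the look-alikes: they are no part of the job. There is more than one size of the part that bears gauge_grip; the job needs the smallest.

How it is judged:
By the outcome, as a careful person would: the job done as asked, in the order asked, and still so for the second after the job is handed in, with the robot touching nothing.
It also fails if it takes over 32 s, if anything falls off the work surface, if the arm or the gripper's body presses on something with over 40 N, if the wrist force passes 120 N, or if a joint passes its speed limit or range.

### The arm

A 6-joint arm with a two-finger parallel gripper is mounted at the origin on the work surface. World frame = base frame: x ahead of the robot, y to its left, z up, the work surface at z = 0. Lengths are in mm, angles in degrees, forces in N, time in s.
With the tool pointing down it reaches from about 350 to 850 mm from the base axis. Payload 8.1 kg.
Tool frame: the origin (TCP) lies between the finger pads; the fingertips stand 22 mm ahead of it and the grasp point (between the pads) lies 3 mm ahead of it; z points along the fingers, y is the line along which they close (so a half turn about z gives the same grasp; the last joint's range is limited). The gripper opens to 85 mm and grips with 20 to 120 N. Pads are 22 mm wide; open, the fingers measure 114 mm over their backs; the gripper's body (76 mm by 85 mm) begins 54 mm behind the grasp point. The pads swing forward as they close: fully open they stand 13 mm farther back than shut.
Start: joints at [70.222, 7.471, 85.268, -0, 87.261, -4.893], TCP at [154.11, 579.875, 253.292] pointing down, gripper open.
Joint ranges: [-169.43, 169.43], [-51.17, 129.36], [1.28, 143.12], [-76.62, 256.62], [0, 156.53], [-152.29, 152.29]. Speed limits (degrees/s): [136.94, 136.94, 159.86, 180, 180, 180].

### API

Orientations are given as [roll, pitch, yaw] about the fixed x, y, z axes, in that order (R = Rz(yaw) Ry(pitch) Rx(roll)).
In Python, from bench import sense, snapshot, calibration, hand_in gives the robot as it stands.
- The arm moves only by the shell command python3 -m crank 'ROWS' [FORCE]. ROWS is JSON, a list of rows, each a list of 5 numbers: the shift along the tool's x, y, z in cm, then the turn about the tool's z in rad, then the finger opening in cm, from 0 to 8.54. A call has 1 to 20 rows; each row is the pose to reach, as a shift and turn from the pose commanded when the call began, along the tool's axes at that moment; what a row does not reach only later rows make up. A row lasts 1/10 s, in which the tool goes at most 50 mm and 8.59 degrees, less where a joint would pass 70% of its speed; a pose out of reach is approached as far as the arm can. A call with a gripper value outside its range is refused whole. The fingers move at their own pace and stop on an object; FORCE is the grip in N (left out, the last holds). Time passes only in rows, so rows that repeat a pose let the fingers close. It gives the time, the measured TCP pose, the force, the opening and the grip force at its end, in the units of the state.
- sense(): the state, without advancing time (a new reading comes with each control period).
- snapshot(name): name is "side" or "top"; returns (picture, depth): 480x640x3 uint8, red, green, blue; 480x640 float32, mm along the optical axis (not along the pixel's ray), 0 where there is no reading.
- calibration(name): a dict with "fovy" (degrees; the focal length in pixels is half the picture's height over the tangent of half this angle, whatever the lens; pixels are square), "cx", "cy" (the principal point, pixels), "rvec" (rotation vector, rad) and "tvec" (3), from world to camera coordinates, as OpenCV has them. Camera axes: x right, y down, z forward; pixel columns grow to the right and rows downward; lengths in mm; the calibration is good to about 2 mm. A picture is of the moment at which its call begins. calibration takes no time and is no camera call.
- hand_in(): hands the job in; it is judged then, once.
The state is a dict: "time": time; "joint_pos": joint angles; "qd": joint speeds; "joint_efforts": joint torques, N m; "tool_pos": TCP position; "tcp_rot": TCP orientation; "ft_force": force on the tool from outside, world axes, zero at the start; "wrist_torque": the same for the moment, N m; "finger_gap": finger opening in mm; "grip_force": force on a finger pad.
Only numpy, scipy, OpenCV 4.12 (cv2) and the standard library are available. Lean on these libraries where they do the work, as an engineer would, in place of code of your own. Each camera call takes 0.05 s, during which the arm holds its last target. There are 200 camera calls.

## Working session

There is one attempt and no reset: what is moved stays moved. The work goes in short steps, Python scripts to look and compute and a shell command to move; the robot and the scene stay as the last step left them, time stands still between calls to the robot, and variables do not carry over. Pictures are saved under pics/ and viewed, at most 10 in all, crops included, and the job is handed in when it is done.

```bash
mkdir -p pics; cat > h.py <<'E'
import numpy as np,cv2
from bench import sense,snapshot,calibration
def cloud(n,d):
    c=calibration(n);f=240/np.tan(np.radians(c['fovy'])/2)
    R=cv2.Rodrigues(np.array(c['rvec'],float))[0];t=np.array(c['tvec'],float)
    v,u=np.mgrid[:480,:640]
    P=np.stack([(u-c['cx'])/f*d,(v-c['cy'])/f*d,d],-1)
    W=(P-t)@R
    W[d==0]=np.nan
    return W
E
python3 - <<'E'
from h import *
for n in('side','top'):
    p,d=snapshot(n);cv2.imwrite(f'pics/{n}0.png',p[...,::-1]);np.savez(f'{n}0.npz',p=p,d=d,W=cloud(n,d))
    print(calibration(n))
print(sense())
E
```

```text
{'fovy': 52.44739279099424, 'cx': 318.3899825532001, 'cy': 237.27026801839432, 'rvec': array([ 0.04802515, -2.7150704 ,  1.55195081]), 'tvec': array([421.82540104,  78.40062048, 855.97007961])}
{'fovy': 50.21539671514189, 'cx': 327.3146427523205, 'cy': 234.15696026975772, 'rvec': array([ 2.06970579, -2.1329892 ,  0.25789748]), 'tvec': array([ 35.81853708, 434.69771428, 969.02341321])}
{'time': 0.1, 'joint_pos': array([ 7.02201074e+01,  7.51104173e+00,  8.53241607e+01,  3.26175662e-05,
        8.72588568e+01, -4.89205823e+00]), 'qd': array([-0.00651555, -0.10833438, -0.13253637, -0.02608342, -0.05841996,
        0.01983315]), 'joint_efforts': array([ 1.57250165e-04, -5.70939159e+01, -5.01949775e+01, -2.06710665e-04,
        7.76697707e-03, -5.51652215e-05]), 'tool_pos': array([153.97208173, 579.44265676, 252.3358122 ]), 'tcp_rot': array([-1.79906286e+02, -8.05370992e-03,  1.65112157e+02]), 'ft_force': array([ 0.28444611, -0.5902303 , -0.14929062]), 'wrist_torque': array([ 0.02000566, -0.00516501, -0.00700138]), 'grip_force': 0.0, 'finger_gap': 85.2817569688397}
```

View pics/side0.png

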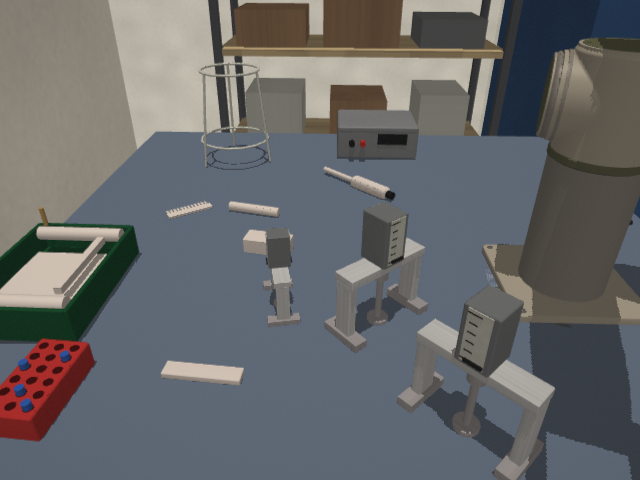

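View pics/top0.png

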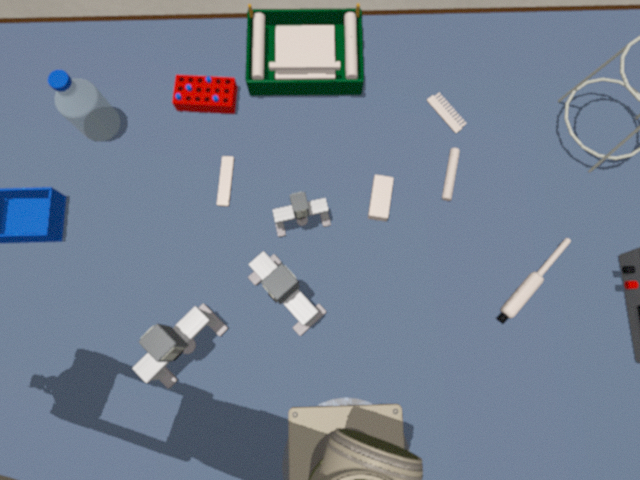

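The smallest gauge is in the row, at top (300,213) and side (280,250). The strip is at top (225,180), the thick block at (380,197) and the rod at (451,175). The two bigger gauges at (280,285) and (175,345) are look-alikes.

```bash
python3 - <<'E'
from h import *
D={n:np.load(n+'0.npz')['W'] for n in('side','top')}
def reg(n,u0,u1,v0,v1,z0,z1):
    W=D[n][v0:v1,u0:u1].reshape(-1,3);return W[(W[:,2]>z0)&(W[:,2]<z1)]
def show(l,P):
    r=cv2.minAreaRect(P[:,:2].astype(np.float32));print(l,len(P),'med',np.median(P,0).round(1),'mid',(P.min(0)/2+P.max(0)/2).round(1),[np.round(a,1) for a in r])
b=(360,405,165,230)
show('bench',reg('top',*b,-20,8));show('block top',reg('top',*b,24,40))
g=(262,340,180,245)
W=reg('top',*g,-5,300);print(np.histogram(W[:,2],bins=np.arange(-5,160,10)))
show('bar',reg('top',*g,68,92));show('skid',reg('top',*g,6,16));show('griptop',reg('top',*g,125,150))
s=(255,305,225,330)
show('side block',reg('side',240,300,225,260,24,38));show('s bar',reg('side',*s,72,88));show('s skid',reg('side',*s,6,15));show('s griptop',reg('side',*s,130,150));show('s grip',reg('side',*s,90,130))
E
```

```text
bench 2052 med [ 5.267e+02 -1.042e+02  5.000e-01] mid [526.5 -98.    1. ] [array([526.8, -97.8]), array([ 95.8, 145.6]), np.float64(87.3)]
block top 818 med [517.1 -90.9  30.6] mid [518.5 -91.5  30.8] [array([518.6, -91.3]), array([40. , 91.9]), np.float64(79.0)]
(array([3774,  258,   23,   16,   14,   13,    7,   15,  509,   32,   25,
         22,   22,  121,  195,    0]), array([ -5,   5,  15,  25,  35,  45,  55,  65,  75,  85,  95, 105, 115,
       125, 135, 145, 155]))
bar 553 med [477.1  78.7  80.8] mid [479.6  74.8  80.6] [array([476.,  74.]), array([ 33.9, 105.8]), np.float64(11.5)]
skid 198 med [468.9  74.2   9.9] mid [481.8  74.   10.8] [array([480.1,  74.1]), array([ 94.3, 115.6]), np.float64(2.1)]
griptop 316 med [477.5  74.3 135.5] mid [479.4  74.4 133.6] [array([479.3,  74.6]), array([37.1, 30. ]), np.float64(11.2)]
side block 270 med [544.4 -87.1  28.4] mid [521.9 -90.2  27.6] [array([522.6, -86.1]), array([42.2, 91.1]), np.float64(77.8)]
s bar 446 med [476.1 106.   79. ] mid [480.8 104.2  80. ] [array([480.6, 104.4]), array([39.2, 56.4]), np.float64(2.5)]
s skid 359 med [483.1 122.5   8.8] mid [496.6  18.8  10.5] [array([497.1,  20.7]), array([ 73.2, 232.7]), np.float64(7.0)]
s griptop 270 med [482.1  81.3 133.5] mid [482.3  79.  133. ] [array([481.9,  78.4]), array([35.3, 30.2]), np.float64(11.4)]
s grip 538 med [480.1  91.2 109.7] mid [482.   84.2 109.9] [array([483.7,  87.1]), array([22.7, 41.1]), np.float64(78.1)]
```

```bash
python3 -m crank '[[-29.7,-15.9,0,-0.457,8.5],[-29.7,-15.9,0,-0.457,8.5],[-29.7,-15.9,0,-0.457,8.5],[-29.7,-15.9,0,-0.457,8.5],[-29.7,-15.9,0,-0.457,8.5],[-29.7,-15.9,0,-0.457,8.5],[-29.7,-15.9,0,-0.457,8.5],[-44.4,-40.2,0,-0.457,8.5],[-44.4,-40.2,0,-0.457,8.5],[-44.4,-40.2,0,-0.457,8.5],[-44.4,-40.2,0,-0.457,8.5],[-44.4,-40.2,0,-0.457,8.5],[-44.4,-40.2,0,-0.457,8.5],[-44.4,-40.2,0,-0.457,8.5],[-44.4,-40.2,0,-0.457,8.5],[-44.4,-40.2,0,-0.457,8.5]]' 40
python3 - <<'E'
from h import *
p,d=snapshot('side');cv2.imwrite('pics/side1.png',cv2.resize(p[100:350,160:460,::-1],None,fx=2,fy=2))
s=sense();print(s['time'],s['tool_pos'],s['tcp_rot'])
W=cloud('side',d)
# fingers: points well above grip
q=W[100:350,200:400].reshape(-1,3)
for z in(226,232,240,250):
    r=q[abs(q[:,2]-z)<4]; print(z,len(r),r.min(0).round(),r.max(0).round()) if len(r) else print(z,0)
E
```

```text
time: 1.7
tool_pos: [479.6, 78.1, 253.0]
tcp_rot: [180.0, -0.0, -168.7]
ft_force: [0.7, 0.6, 1.6]
finger_gap: 85.0
grip_force: 0.0
1.75 [479.59219091  78.40555544 253.10090314] [ 1.79975954e+02 -2.29601989e-02 -1.68625095e+02]
226 0
232 0
240 12 [464.  38. 242.] [497. 128. 244.]
250 91 [459.  33. 246.] [500. 136. 254.]
```

View pics/side1.png

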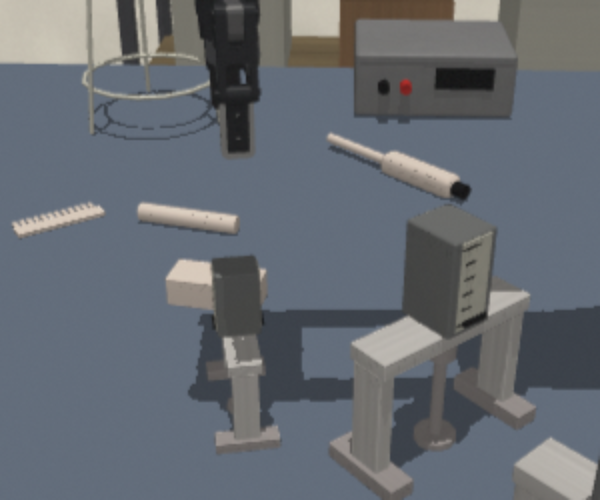

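The side view shows the open fingers above the row, straddling the gauge's grip (crop (237,295)). Allowing for the camera bias, the grip is about 2 mm from the TCP axis, so I'm descending and closing.

```bash
python3 -m crank '[[0,-0.2,5,0,8.5],[0,-0.2,10,0,8.5],[0,-0.2,13,0,8.5],[0,-0.2,14,0,8.5],[0,-0.2,14,0,8.5],[0,-0.2,14,0,5],[0,-0.2,14,0,4],[0,-0.2,14,0,3.4],[0,-0.2,14,0,2.5],[0,-0.2,14,0,2.5],[0,-0.2,14,0,2.5],[0,-0.2,14,0,2.5],[0,-0.2,14,0,2.5]]' 45
python3 - <<'E'
from h import *
p,d=snapshot('side');cv2.imwrite('pics/side2.png',cv2.resize(p[130:350,200:400,::-1],None,fx=2.5,fy=2.5))
s=sense();print(s['time'],s['tool_pos'],s['tcp_rot'],s['finger_gap'],s['grip_force'],s['ft_force'])
E
```

```text
time: 3.05
tool_pos: [481.3, 75.6, 114.7]
tcp_rot: [-180.0, 0.1, -168.7]
ft_force: [-0.9, 1.8, 6.6]
finger_gap: 29.4
grip_force: 44.9
3.1 [481.34105607  75.57424944 114.76557087] [-1.79998695e+02  1.42127011e-01 -1.68701894e+02] 29.58245853982131 44.94853734970093 [-1.96347552  2.44797797  6.16424921]
```

View pics/side2.png

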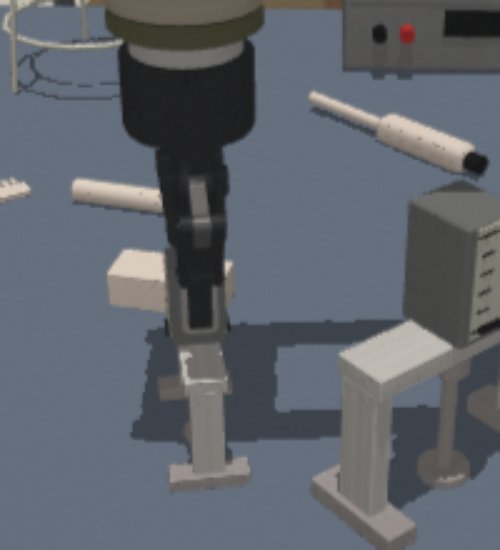

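The gripper holds the grip's middle across y, gap 29.5 mm. Next I lift it, carry it over the block and look.

```bash
python3 -m crank '[[0,0,-0.7,0,2.5],[0,0,-2.5,0,2.5],[0,0,-4.5,0,2.5],[0,0,-6,0,2.5],[0,-1,-6,0,2.5],[-0.1,-4,-6,0.1,2.5],[-0.3,-7,-6,0.2,2.5],[-0.5,-10,-6,0.3,2.5],[-0.7,-13,-6,0.393,2.5],[-0.8,-15.5,-6,0.393,2.5],[-0.8,-16.7,-6,0.393,2.5],[-0.8,-17,-6,0.393,2.5],[-0.8,-17,-6,0.393,2.5],[-0.8,-17,-6,0.393,2.5],[-0.8,-17,-6,0.393,2.5]]'
python3 - <<'E'
from h import *
for n,(a,b,c,e) in dict(side=(130,330,160,360),top=(130,280,300,500)).items():
    p,d=snapshot(n);cv2.imwrite(f'pics/{n}3.png',cv2.resize(p[a:b,c:e,::-1],None,fx=3,fy=3));np.savez(f'{n}3.npz',p=p,d=d,W=cloud(n,d))
s=sense();print(s['time'],s['tool_pos'],s['tcp_rot'],s['finger_gap'],s['grip_force'],s['ft_force'],s['wrist_torque'])
E
```

```text
time: 4.6
tool_pos: [521.3, -88.8, 173.2]
tcp_rot: [180.0, -0.0, 168.9]
ft_force: [-0.2, 0.6, -4.2]
finger_gap: 29.5
grip_force: 45.9
4.7 [521.45659041 -88.97221957 173.34452151] [1.79994371e+02 4.00118627e-03 1.68853424e+02] 29.382275329102377 45.9365040063858 [ 0.46197144 -0.22246304 -3.84974134] [0.01785006 0.0351873  0.06062259]
```

View pics/side3.png

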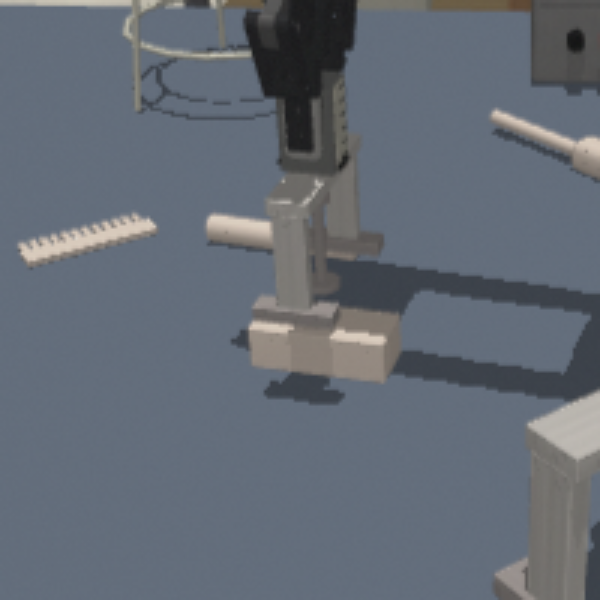

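View pics/top3.png

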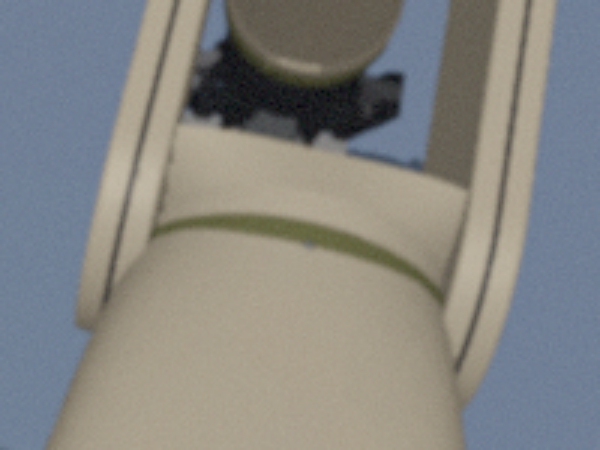

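Side view: the gauge hangs level over the block, with the near skid at crop (295,312), the foot at (325,285) and the block at (325,345). The arm hides the top view. I'll measure gauge against block from the side depth.

```bash
python3 - <<'E'
from h import *
W=np.load('side3.npz')['W'][190:270,235:300].reshape(-1,3);W=W[np.isfinite(W[:,0])]
def show(l,P):
    r=cv2.minAreaRect(P[:,:2].astype(np.float32));print(l,len(P),P.mean(0).round(1),[np.round(a,1) for a in r])
near=W[(W[:,1]>-70)];far=W[(W[:,1]<-100)]
show('near skid',near[(near[:,2]>54)&(near[:,2]<72)]);show('far skid',far[(far[:,2]>54)&(far[:,2]<72)])
foot=W[(abs(W[:,1]+85)<18)&(W[:,2]>50)&(W[:,2]<66)];show('foot',foot)
bl=W[(W[:,2]>3)&(W[:,2]<36)&(W[:,1]>-125)&(W[:,1]<-50)];show('block',bl)
print(near[:,2].min(),np.histogram(near[:,2],np.arange(-5,90,5))[0])
W0=np.load('side0.npz')['W'][220:262,235:300].reshape(-1,3);W0=W0[(W0[:,2]>5)&(W0[:,2]<36)&(W0[:,1]>-125)&(W0[:,1]<-50)];show('block0',W0)
E
```

```text
near skid 235 [530.6 -35.2  64.8] [array([531.5, -39.2]), array([19.1, 51.4]), np.float64(75.2)]
far skid 160 [ 507.7 -128.3   64.6] [array([ 512.3, -131.8]), array([17.4, 49.3]), np.float64(85.1)]
foot 66 [519.3 -83.2  59. ] [array([518.8, -85.7]), array([16.9, 22.1]), np.float64(7.1)]
block 842 [515.9 -74.2  19.8] [array([521.8, -88.3]), array([44.3, 91.3]), np.float64(78.9)]
-4.232573949281141 [880 103  56  59  56  51  80   0   0   0   0   0  32  69 122  32  31  27]
block0 498 [539.4 -82.5  21.9] [array([522.1, -87.1]), array([42.4, 91.3]), np.float64(80.1)]
```

```bash
python3 -m crank '[[0,-0.2,0,0,2.5],[0,-0.2,1,0,2.5],[0,-0.2,2.5,0,2.5],[0,-0.2,4,0,2.5],[0,-0.2,5,0,2.5],[0,-0.2,5.3,0,2.5],[0,-0.2,5.5,0,2.5],[0,-0.2,5.5,0,2.5],[0,-0.2,5.5,0,2.5]]'
python3 - <<'E'
from h import *
p,d=snapshot('side');cv2.imwrite('pics/side4.png',cv2.resize(p[170:320,180:340,::-1],None,fx=4,fy=4,interpolation=2))
s=sense();print(s['time'],s['tool_pos'],s['tcp_rot'],s['finger_gap'],s['ft_force'],s['wrist_torque'])
W=cloud('side',d)[190:290,235:300].reshape(-1,3);W=W[np.isfinite(W[:,0])]
def show(l,P):
    r=cv2.minAreaRect(P[:,:2].astype(np.float32));print(l,len(P),P.mean(0).round(1),P[:,2].max().round(1),[np.round(a,1) for a in r])
near=W[W[:,1]>-55];far=W[W[:,1]<-115]
for l,q in(('near',near),('far',far)): show(l,q[(q[:,2]>4)&(q[:,2]<17)])
show('block',W[(W[:,2]>22)&(W[:,2]<36)&(W[:,1]>-115)&(W[:,1]<-57)])
E
```

```text
time: 5.6
tool_pos: [521.4, -91.8, 118.8]
tcp_rot: [-180.0, 0.0, 168.8]
ft_force: [-1.2, -0.1, -2.3]
finger_gap: 29.6
grip_force: 46.2
5.65 [521.44189703 -91.84663549 118.89238461] [-1.79995598e+02  4.71234765e-02  1.68780918e+02] 29.257433523238333 [-0.19074275 -0.0820493  -3.11127749] [0.04455415 0.20622552 0.03285138]
near 204 [529.9 -38.7  10.9] 16.9 [array([531.2, -42.2]), array([18.2, 49.5]), np.float64(78.2)]
far 180 [ 568.9 -211.2   12.3] 17.0 [array([ 554.1, -190.9]), array([ 38.3, 176.9]), np.float64(38.6)]
block 447 [514.6 -81.2  28.1] 35.2 [array([521.7, -86.9]), array([42.8, 89.9]), np.float64(77.6)]
```

View pics/side4.png

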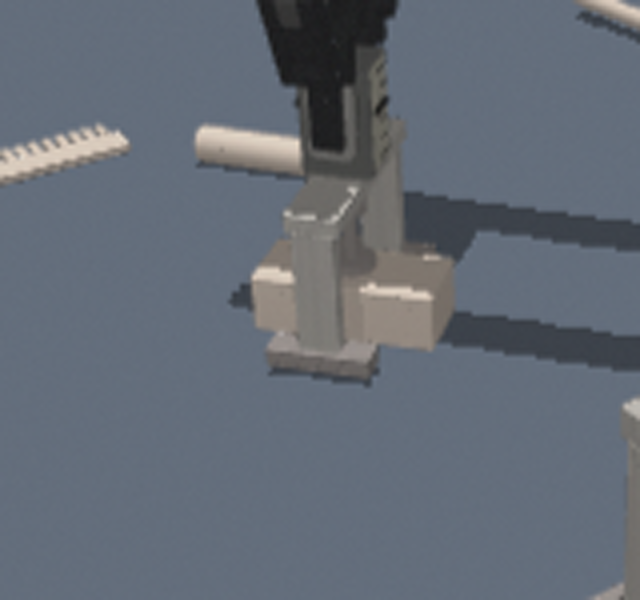

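The gauge is astride the block with the skids about 4–5 mm up (near skid at crop (320,360)), and it is centred to about 2 mm. I'm trimming 1 mm in y and lowering gently.

```bash
python3 -m crank '[[0,0.1,0,0,2.5],[0,0.1,0.1,0,2.5],[0,0.1,0.2,0,2.5],[0,0.1,0.25,0,2.5],[0,0.1,0.3,0,2.5],[0,0.1,0.35,0,2.5],[0,0.1,0.35,0,2.5],[0,0.1,0.35,0,2.5]]'; python3 -m crank '[[0,0,0.05,0,2.5],[0,0,0.05,0,2.5],[0,0,0.05,0,2.5]]'
```

```text
time: 6.45
tool_pos: [521.4, -90.8, 114.9]
tcp_rot: [180.0, 0.0, 168.8]
ft_force: [0.7, 0.8, -2.1]
finger_gap: 29.3
grip_force: 46.1
time: 6.75
tool_pos: [521.5, -90.7, 114.8]
tcp_rot: [180.0, 0.0, 168.8]
ft_force: [-1.1, 1.5, 3.8]
finger_gap: 29.6
grip_force: 46.9
```

Contact: the wrist load went from −4 N to +4 N, so the skids are on the bench. Releasing and backing straight up.

```bash
python3 -m crank '[[0,0,0,0,3.0],[0,0,0,0,3.3],[0,0,0,0,4],[0,0,0,0,5],[0,0,0,0,6],[0,0,0,0,6.5],[0,0,0,0,6.5],[0,0,-1,0,6.5],[0,0,-3,0,6.5],[0,0,-6,0,6.5],[0,0,-10,0,6.5],[0,0,-14,0,6.5],[8,0,-16,0,6.5],[14,0,-16,0,6.5],[14,0,-16,0,6.5],[14,0,-16,0,6.5],[14,0,-16,0,6.5]]'
python3 - <<'E'
from h import *
p,d=snapshot('side');cv2.imwrite('pics/side5.png',cv2.resize(p[170:320,180:340,::-1],None,fx=4,fy=4,interpolation=2))
s=sense();print(s['time'],s['tool_pos'],s['ft_force'])
W=cloud('side',d)[190:290,235:300].reshape(-1,3);W=W[np.isfinite(W[:,0])]
def show(l,P):
    r=cv2.minAreaRect(P[:,:2].astype(np.float32));print(l,len(P),P.mean(0).round(1),[np.round(a,1) for a in r])
n=W[(W[:,1]>-55)&(W[:,1]<-20)];show('near',n[(n[:,2]>3)&(n[:,2]<13)])
show('block',W[(W[:,2]>22)&(W[:,2]<36)&(W[:,1]>-115)&(W[:,1]<-57)])
for z0,z1 in((74,84),(90,128),(130,140)):show(z0,W[(W[:,2]>z0)&(W[:,2]<z1)])
E
```

```text
time: 8.45
tool_pos: [384.0, -63.5, 275.7]
tcp_rot: [-180.0, 0.2, 168.8]
ft_force: [-0.2, -1.6, 0.3]
finger_gap: 65.2
grip_force: 0.0
8.5 [384.46582787 -63.68781739 275.31729267] [ 0.29334217 -0.77010505 -0.02487858]
near 170 [531.  -38.2   7.7] [array([531.9, -42.1]), array([21.7, 51. ]), np.float64(81.2)]
block 444 [514.1 -81.   28.1] [array([521.8, -87.7]), array([43.5, 90.5]), np.float64(77.5)]
74 266 [524.6 -65.   78.5] [array([520.7, -89.6]), array([109.8,  32.7]), np.float64(74.1)]
90 420 [520.9 -76.8 109.1] [array([518.2, -78.6]), array([43.1, 23.6]), np.float64(24.5)]
130 35 [520.2 -74.6 131.7] [array([523. , -74.1]), array([33.8, 11.3]), np.float64(4.1)]
```

View pics/side5.png

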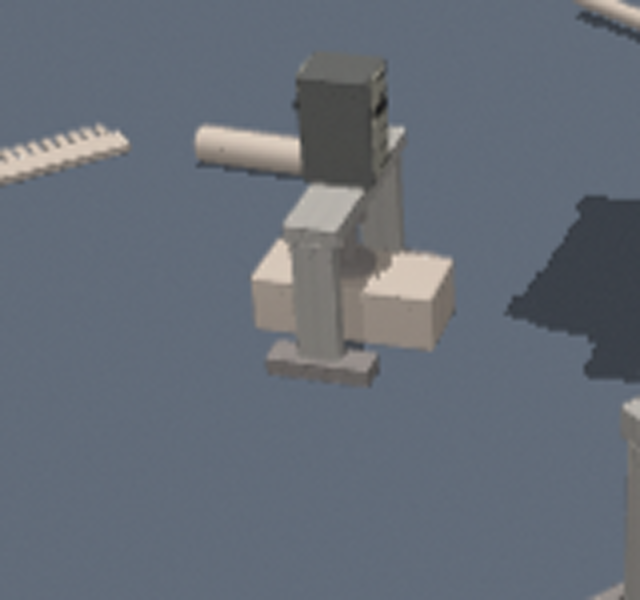

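The gauge stands free and square astride the block (near skid flat at crop (320,365), block undisturbed at (350,295)). It is centred within about 2 mm and the arm is clear.

```bash
python3 -c "
from bench import hand_in
print(hand_in())"
```

```text
the job is handed in; nothing more can be done
None
```

I stood the smallest gauge astride the thick white block, within about 2 mm of its middle, with the near skid seen flat on the bench and the block not moved, then let go and handed in at 8.5 s; the foot's reading and the far skid were not checked directly.

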